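# Close a moisture tin in the treadle lid press

### The job

The soil moisture tin in the lid press has its lid only started on the rim. Push the shuttle that carries the tin fully home under the ram, until the detent holds it, then press the treadle (the spring pedal) down to its stop so that the ram pushes the lid fully home, and let the treadle come up again. Leave the tin in its nest under the raised ram, and leave the other loose things standing where they are.

Things in the scene. Friction and masses are not known exactly. Their poses are not given: they have to be found in the camera images.
- press: Fixed grey bench press, 320 x 220 mm, 195 mm high. Origin on the table under its base, x along the rail from its front (robot side) to the column at its rear, y to its left, z up. Base plate: x -145 to 175, y -112 to 107, top 16 mm. Shuttle rail along x at y = 55; ram axis x = 85, y = 55; C frame and cross arm (z 172 to 195) at x > 50; treadle along x at y = -75 mm.
- shuttle (a joint): Slide of the shuttle, an aluminium plate with a ring nest in which the tin stands, along the rail (+x of the press). 0 = out at the front (start), 0.095 m = home against its stop, tin under the ram. A spring ball catches it over the last few mm (about 5 N) and then holds it home.
- knob_top (a point): Centre of the top of the black upright knob (25 mm across, 34 mm tall, on a short 12 mm stem) at the front end of the shuttle; 74 mm above the table. The 26 mm wide tongue that carries it has its top 42 mm below this point. The tin's axis lies 105 mm behind it (+x of the press). Axes as the press.
- treadle (a joint): Hinge of the treadle, a steel pedal with a ribbed black rubber foot pad; 0 = up (start, the spring returns it), 0.20 rad = down on its stop. Pressing takes about 4 N at first and 8 to 10 N at the stop, straight down at the foot pad.
- pad (a point): Centre of the top of the treadle's rubber foot pad (69 x 64 mm, front right of the press): about 94 mm above the table when up, 44 mm when down. It swings about a hinge 250 mm behind it (+x of the press) and 36 mm above the table; when up it is tilted by 0.20 rad (front edge high), when down it is level.
- tin: Loose aluminium moisture tin, 63 mm in diameter, 40 mm high without lid, origin at the centre of its underside, z up; it stands in the shuttle's ring nest (floor 32 mm above the table, ring 8 mm high).
- lid (a joint): The tin's push-on lid (66 mm in diameter) along the tin's axis: about 0 to 0.0015 m = only started, standing proud (start), 0.0075 m = fully home. It goes down under about 8 N and stays where it is pushed.
- nest (a point): Centre of the floor of the shuttle's nest, 32 mm above the table.
- done_tin_low: Loose closed tin, 66 mm in diameter and 42 mm high, standing on the table right of the press; origin at the centre of its underside. Leave alone.
- done_tin_top: A second closed tin, 66 x 42 mm, stacked on the first. Leave alone.
- bottle: Loose brown bottle, 62 mm in diameter and 129 mm high, left of the press; origin at the centre of its underside. Leave alone.
- beaker: Loose small clear beaker, 55 mm wide and 67 mm high, on the blue mat at the left; origin under it. Leave alone.

How it is judged:
On the way, in this order (a step that is already met when the one before it is completed fails the run):
1. the shuttle is home in its detent, with the lid still proud and the treadle up (value of joint shuttle above 0.093 m and value of joint lid below 0.004 m and value of joint treadle below 0.04 rad), for 0.2 s.
2. the treadle is down on its stop (within 0.01 rad) with the shuttle home (value of joint treadle above 0.19 rad and value of joint shuttle above 0.093 m), for 0.1 s.
At the end, for the whole second after the job is handed in: The lid is pushed home to within 1.5 mm, the shuttle is home (within 2 mm), the treadle is up again (within 0.02 rad), and the tin stands upright and at rest in its nest (within 5 mm) (value of joint lid above 0.006 m and value of joint shuttle above 0.093 m and value of joint treadle below 0.02 rad and distance between tin and nest below 0.005 m and angle between tin's own z axis and vertical below 0.06 rad and linear speed of tin below 0.02 m/s); the robot touches nothing.
It fails at once if one of the other loose things (two closed tins, bottle, beaker) is moved more than 30 mm (distance of any of done_tin_low, done_tin_top, bottle, beaker from where it was at the start of the episode above 0.03 m).
It also fails if it takes over 50 s, if anything falls off the work surface, if the arm or the gripper's body presses on something with over 40 N, if the wrist force passes 120 N, or if a joint passes its speed limit or range.

### The arm

A 6-joint arm with a two-finger parallel gripper is mounted at the origin on a cart in front of the work surface, level with it; the furniture and walls round the work are solid. World frame = base frame: x ahead of the robot, y to its left, z up, the work surface at z = 0. Lengths are in m, angles in rad, forces in N, time in s.
With the tool pointing down it reaches from about 0.275 to 0.825 m from the base axis. Payload 4.9 kg.
Tool frame: the origin (TCP) lies on the mounting face of the last link; the fingertips stand 173 mm ahead of it and the grasp point (between the pads) lies 155 mm ahead of it; z points along the fingers, y is the direction in which the jaws open and shut (so a half turn about z gives the same grasp; the last joint's range is limited). The gripper opens to 85 mm and grips with 20 to 120 N. Pads are 22 mm wide; open, the fingers measure 114 mm over their backs; the gripper's body (76 mm by 85 mm) begins 54 mm behind the grasp point. The pads swing forward as they close: fully open they stand 13 mm farther back than shut.
Start: joints at [1.166, 0.326, -0.193, 1.052, 0, 1.437], TCP at [0.147, 0.53, 0.405] pointing down, gripper open.
Joint ranges: [-2.65, 2.65], [-0.97, 1.79], [-1.3, 1.35], [-1.93, 2.1], [-1.47, 1.37], [-3.14, 3.14]. Speed limits (rad/s): [2.57, 2.57, 3.14, 3.14, 3.14, 3.14].

### API

Orientations are given as a unit quaternion [w, x, y, z].
In Python, from bench import robot gives the robot as it stands.
- The arm moves only by the shell command python3 -m crank 'ROWS'. ROWS is a JSON object of lists of equal length, an entry for each row: "grip": the closure, from 0 (fully open) to 1 (shut); "xyz": the shift along the world's x, y, z in m, a list of three; "delta_rot": the turn, a rotation vector about the world's x, y, z in rad, a list of three. A call has 1 to 12 rows; each row shifts and turns the commanded pose from where the row before left it; what a row does not reach is not made up. A row lasts 1/10 s, in which the tool goes at most 50 mm and 8.59 degrees, less where a joint would pass 70% of its speed; a pose out of reach is approached as far as the arm can. A call is refused whole if a number of a shift passes 0.05 or a number of a turn 0.15, either way. A call with a gripper value outside its range is refused whole. The fingers move at their own pace and stop on an object; the grip force is fixed at half the most. Time passes only in rows, so rows that do not move let the fingers close. It gives the time, the measured TCP pose, the force and the opening at its end, in the units of the state.
- robot.observe(): the state, without advancing time (a new reading comes with each control period).
- robot.capture(name): name is "scene" or "top"; returns the picture (420x560x3 uint8, blue, green, red); there is no depth.
- robot.calibration(name): a dict with "fx", "fy", "cx", "cy" (pixels), "R" (3x3) and "t" (3): a world point X has camera coordinates R X + t. Camera axes: x right, y down, z forward; pixel columns grow to the right and rows downward; lengths in m; the calibration is good to about 2 mm. A picture is of the moment at which its call begins. calibration takes no time and is no camera call.
- robot.hand_in(): hands the job in, once; it reports no verdict.
The state is a dict: "time_s": time; "q": joint angles; "joint_vel": joint speeds; "joint_efforts": joint torques, N m; "tcp_pos": TCP position; "eef_rot": TCP orientation; "contact_force": force on the tool from outside, world axes, zero at the start; "ft_torque": the same for the moment, N m; "finger_gap": finger opening in m.
Only numpy, scipy, OpenCV 4.12 (cv2) and the standard library are available. Lean on these libraries where they do the work, as an engineer would, in place of code of your own. Each camera call takes 0.05 s, during which the arm holds its last target.

## Working session

There is one attempt and no reset: what is moved stays moved. The work goes in short steps, Python scripts to look and compute and a shell command to move; the robot and the scene stay as the last step left them, time stands still between calls to the robot, and variables do not carry over. Pictures are saved under pics/ and viewed, and the job is handed in when it is done.

```bash
mkdir -p pics; ls; python3 - <<'E'
from bench import robot
import cv2
for n in("scene","top"):
    cv2.imwrite(f"pics/{n}0.png",robot.capture(n))
    c=robot.calibration(n);print(n,c)
print(robot.observe())
E
```

```text
pics
scene {'fx': 418.5351741093351, 'fy': 418.5351741093351, 'cx': 283.21462793416475, 'cy': 207.09215446465237, 'R': array([[ 0.87359311, -0.48619682,  0.02115966],
       [-0.27921618, -0.53635548, -0.7964679 ],
       [ 0.39858926,  0.68988075, -0.60431047]]), 't': array([-0.54442433,  0.23753985,  0.89305861])}
top {'fx': 434.3461934426845, 'fy': 434.3461934426845, 'cx': 284.2158310034474, 'cy': 218.49160354287852, 'R': array([[ 0.01103995, -0.99981011,  0.01605824],
       [-0.98986739, -0.0132009 , -0.14137996],
       [ 0.1415651 , -0.0143347 , -0.98982516]]), 't': array([-0.01243258,  0.61533447,  0.91098914])}
{'time_s': 0.1, 'q': array([ 1.16579493e+00,  3.26873070e-01, -1.93482497e-01,  1.05203331e+00,
       -1.84908886e-05,  1.43660566e+00]), 'joint_vel': array([ 0.00058785, -0.00057298,  0.00378208,  0.00095335,  0.0006278 ,
       -0.00042381]), 'joint_efforts': array([ 1.11782163e-03, -4.44237220e+01,  2.63039696e+01,  7.85304263e-03,
       -1.02784711e-04,  7.78580954e-06]), 'tcp_pos': array([0.14701462, 0.52971671, 0.40397867]), 'eef_rot': array([-2.03169934e-04,  1.34991928e-01,  9.90846378e-01, -7.69974414e-04]), 'contact_force': array([ 0.16814639,  0.20848038, -0.13907878]), 'ft_torque': array([ 0.01855496, -0.00282479,  0.00180525]), 'finger_gap': 0.08539090764571451}
```

View pics/scene0.png

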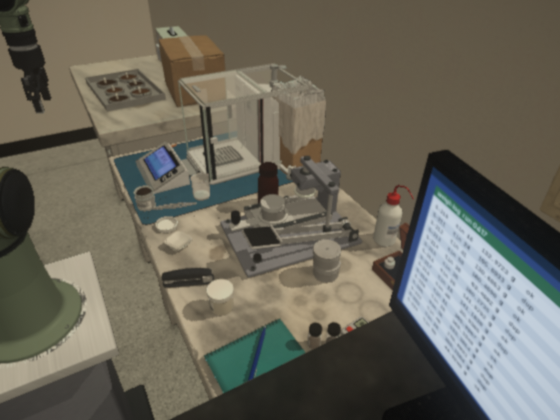

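View pics/top0.png

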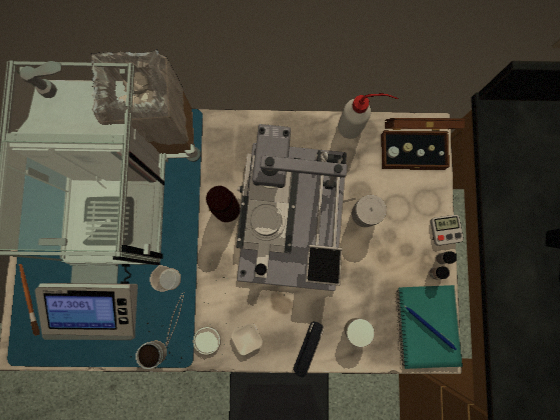

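The top view shows the knob near (261,269), the tin near (266,219), the pad near (324,265), the bottle at (222,203) and the stacked tins at (370,210). I'll zoom in to measure these.

```bash
python3 - <<'E'
import cv2
t=cv2.imread("pics/top0.png")[110:310,190:400]
s=cv2.imread("pics/scene0.png")[150:290,200:370]
cv2.imwrite("pics/topz.png",cv2.convertScaleAbs(cv2.resize(t,(630,600),interpolation=cv2.INTER_CUBIC),alpha=1.8))
cv2.imwrite("pics/scz.png",cv2.convertScaleAbs(cv2.resize(s,(680,560),interpolation=cv2.INTER_CUBIC),alpha=1.8))
E
```

```text
(no output)
```

View pics/topz.png

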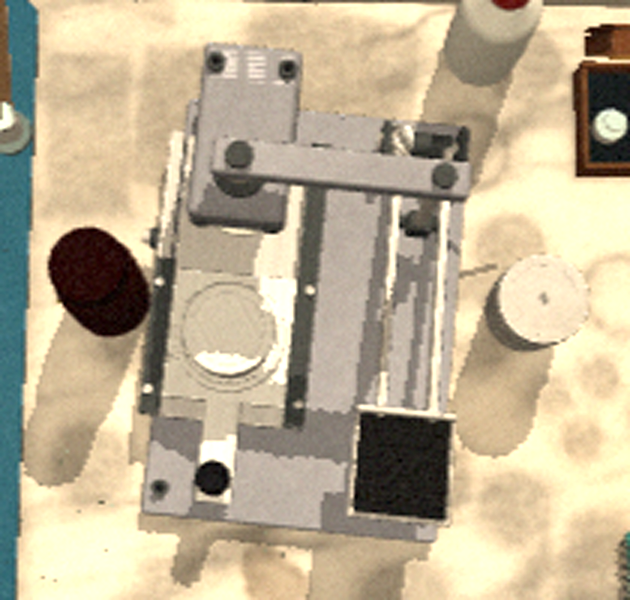

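View pics/scz.png

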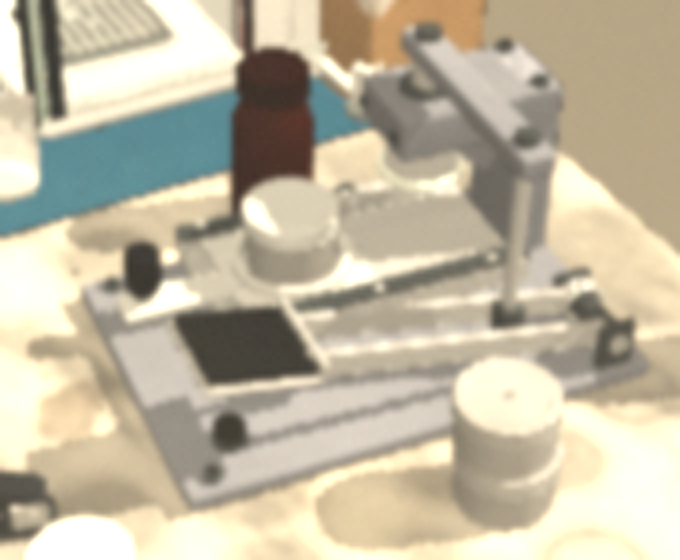

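```bash
cat > h.py <<'E'
import numpy as np
from bench import robot
def ray(n,u,v):
    c=robot.calibration(n);d=np.array([(u-c['cx'])/c['fx'],(v-c['cy'])/c['fy'],1])
    return -c['R'].T@c['t'], c['R'].T@d
def on(n,u,v,z):
    o,d=ray(n,u,v);return o+d*(z-o[2])/d[2]
def tri(a,b):
    A=[];B=[]
    for n,u,v in(a,b):
        o,d=ray(n,u,v);d/=np.linalg.norm(d);P=np.eye(3)-np.outer(d,d);A.append(P);B.append(P@o)
    return np.linalg.lstsq(np.vstack(A),np.hstack(B),rcond=None)[0]
def proj(n,X):
    c=robot.calibration(n);p=c['R']@np.array(X)+c['t'];return c['cx']+c['fx']*p[0]/p[2],c['cy']+c['fy']*p[1]/p[2]
E
python3 - <<'E'
import cv2
from h import *
np.set_printoptions(precision=4,suppress=True)
t=cv2.imread("pics/top0.png")
m=(t.max(2)<35).astype(np.uint8); m[:, :235]=0;m[:,350:]=0;m[:240]=0;m[300:]=0
n,l,s,c=cv2.connectedComponentsWithStats(m)
for i in range(1,n):
    if s[i,4]>30:
        print(s[i],c[i]); cn=cv2.findContours((l==i).astype(np.uint8),0,1)[0][0]; print(cv2.minAreaRect(cn),cv2.minEnclosingCircle(cn))
z=lambda x,y:(190+x/3,110+y/3)
print('knob',on('top',*z(212,477),.074))
print('padc',on('top',*z(403,467),.094))
for p in((358,412),(451,417),(350,511),(446,522)):
    print('padcorner',on('top',*z(*p),.094+(0.2*.032 if p[1]>450 else -.2*.032)))
print('tin lid',on('top',*z(229,332),.078))
for p in((143,515),(435,540),):print('front',on('top',*z(*p),.016))
print('donetop',on('top',*z(543,300),.084)); print('armends',on('top',*z(238,155),.195),on('top',*z(445,176),.195))
zs=lambda x,y:(200+x/4,150+y/4)
for p in((90,290),(193,498)):print('front sc',on('scene',*zs(*p),.016))
print('knobtop sc',on('scene',*zs(143,250),.074),'tri',tri(('top',*z(212,477)),('scene',*zs(143,252))))
print('padtri',tri(('top',*z(403,467)),('scene',*zs(247,345))))
E
```

```text
[308 248  32  35 976] [323.5287 265.0502]
((323.6434326171875, 264.9221496582031), (30.238937377929688, 32.86447525024414), 5.19442892074585) ((323.5, 265.0), 21.708393096923828)
[255 264  11  11  94] [260.1702 269.0426]
((260.0, 269.0), (10.0, 10.0), 90.0) ((260.2272644042969, 269.2272644042969), 5.519781589508057)
knob [0.5038 0.0436 0.074 ]
padc [ 0.5115 -0.0876  0.094 ]
padcorner [ 0.5493 -0.0572  0.0876]
padcorner [ 0.5466 -0.1217  0.0876]
padcorner [ 0.4813 -0.051   0.1004]
padcorner [ 0.4747 -0.116   0.1004]
tin lid [0.6054 0.0333 0.078 ]
front [0.4768 0.0961 0.016 ]
front [ 0.4609 -0.1196  0.016 ]
donetop [ 0.6303 -0.1879  0.084 ]
armends [0.7014 0.0264 0.195 ] [ 0.6899 -0.1035  0.195 ]
front sc [0.4836 0.0893 0.016 ]
front sc [ 0.4628 -0.118   0.016 ]
knobtop sc [0.5056 0.0438 0.074 ] tri [0.5045 0.0433 0.073 ]
padtri [ 0.5128 -0.0884  0.092 ]
```

Triangulating from both views puts the knob at (0.504, 0.043, 0.073) and the pad at (0.512, -0.088, 0.092). Both heights match the given ones, and the press yaw comes out at about -0.095 rad. My plan is to close the fingers, go in front of the knob and push it along (0.995, -0.095).

```bash
python3 -m crank '{"grip":[1,1,1,1,1,1,1,1,1,1,1,1],"xyz":[[0.0256,-0.040,0],[0.0256,-0.040,0],[0.0256,-0.040,0],[0.0256,-0.040,0],[0.0256,-0.040,0],[0.0256,-0.040,0],[0.0256,-0.040,0],[0.0256,-0.040,0],[0.0256,-0.040,0],[0.0256,-0.040,0],[0.0256,-0.040,0],[0.0256,-0.040,0]],"delta_rot":[[0,0,0.044],[0,0,0.044],[0,0,0.044],[0,0,0.044],[0,0,0],[0,0,0],[0,0,0],[0,0,0],[0,0,0],[0,0,0],[0,0,0],[0,0,0]]}'
```

```text
time_s: 1.3
tcp_pos: [0.4548, 0.048, 0.4046]
eef_rot: [-0.0, 0.048, 0.999, 0.0]
contact_force: [2.1, 0.6, -0.2]
finger_gap: -0.0003
```

```bash
python3 -m crank '{"grip":[1,1,1,1,1,1,1],"xyz":[[0,0,-0.04],[0,0,-0.04],[0,0,-0.04],[0,0,-0.03],[0,0,-0.02],[0,0,-0.01],[0,0,0]],"delta_rot":[[0,0,0],[0,0,0],[0,0,0],[0,0,0],[0,0,0],[0,0,0],[0,0,0]]}'; python3 - <<'E'
from h import *
import cv2
cv2.imwrite("pics/s1.png",cv2.convertScaleAbs(cv2.resize(robot.capture("scene")[130:290,180:380],(750,600),interpolation=cv2.INTER_CUBIC),alpha=1.8))
E
```

```text
time_s: 2.0
tcp_pos: [0.4536, 0.05, 0.2236]
eef_rot: [-0.001, 0.047, 0.999, -0.0]
contact_force: [-1.1, 0.2, 0.5]
finger_gap: -0.0001
```

View pics/s1.png

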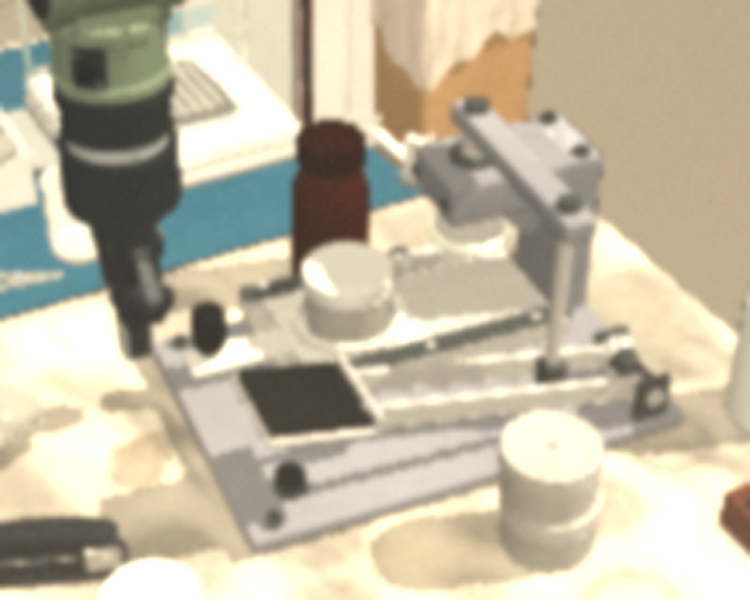

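The closed fingers (tip near (135,350) in the zoom) stand in front of the knob at (208,328), at mid-knob height. I'll push now.

```bash
python3 -m crank '{"grip":[1,1,1,1,1,1,1,1,1,1,1,1],"xyz":[[0.009,-0.0025,0],[0.009,-0.001,0],[0.005,-0.0005,0],[0.005,-0.0005,0],[0.008,-0.0008,0],[0.008,-0.0008,0],[0.008,-0.0008,0],[0.008,-0.0008,0],[0.008,-0.0008,0],[0.008,-0.0008,0],[0.008,-0.0008,0],[0.008,-0.0008,0]],"delta_rot":[[0,0,0],[0,0,0],[0,0,0],[0,0,0],[0,0,0],[0,0,0],[0,0,0],[0,0,0],[0,0,0],[0,0,0],[0,0,0],[0,0,0]]}'; python3 - <<'E'
from h import *
import cv2
for n,(a,b,c,d) in(("scene",(130,290,180,380)),("top",(110,310,190,400))):
  cv2.imwrite(f"pics/{n}2.png",cv2.convertScaleAbs(cv2.resize(robot.capture(n)[a:b,c:d],None,fx=3,fy=3,interpolation=cv2.INTER_CUBIC),alpha=1.8))
E
```

```text
time_s: 3.25
tcp_pos: [0.5469, 0.039, 0.2246]
eef_rot: [-0.0, 0.047, 0.999, 0.0]
contact_force: [-1.4, 0.6, 1.0]
finger_gap: 0.0001
```

View pics/scene2.png

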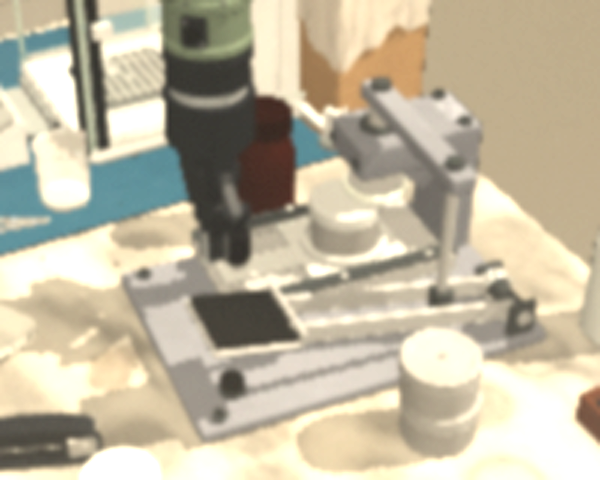

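View pics/top2.png

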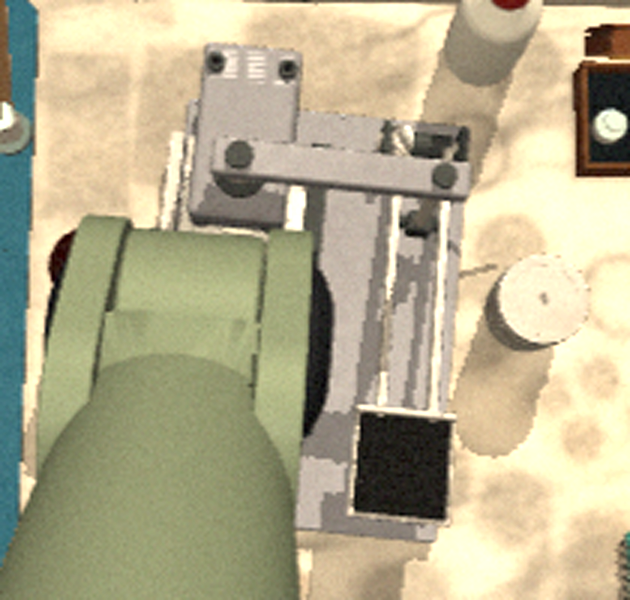

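The shuttle follows the push, and the tin is at (345,218) in the scene zoom, nearing the ram. About 28 mm remain, so I'll go slower.

```bash
python3 -m crank '{"grip":[1,1,1,1,1,1],"xyz":[[0.004,-0.0004,0],[0.004,-0.0004,0],[0.004,-0.0004,0],[0.004,-0.0004,0],[0.003,-0.0003,0],[0,0,0]],"delta_rot":[[0,0,0],[0,0,0],[0,0,0],[0,0,0],[0,0,0],[0,0,0]]}'; python3 -m crank '{"grip":[1,1,1],"xyz":[[0.002,-0.0002,0],[0.002,-0.0002,0],[0,0,0]],"delta_rot":[[0,0,0],[0,0,0],[0,0,0]]}';python3 -m crank '{"grip":[1,1,1],"xyz":[[0.002,-0.0002,0],[0.002,-0.0002,0],[0,0,0]],"delta_rot":[[0,0,0],[0,0,0],[0,0,0]]}'
```

```text
time_s: 3.95
tcp_pos: [0.5654, 0.0371, 0.2246]
eef_rot: [-0.0, 0.047, 0.999, -0.0]
contact_force: [-1.8, 0.1, 0.7]
finger_gap: 0.0003
time_s: 4.25
tcp_pos: [0.5672, 0.037, 0.2243]
eef_rot: [-0.003, 0.047, 0.999, 0.0]
contact_force: [-9.2, 0.1, 5.7]
finger_gap: -0.0002
time_s: 4.55
tcp_pos: [0.5716, 0.0366, 0.2242]
eef_rot: [-0.002, 0.047, 0.999, 0.0]
contact_force: [-4.5, 0.0, 1.5]
finger_gap: -0.0
```

```bash
python3 -m crank '{"grip":[1,1,1],"xyz":[[0.002,-0.0002,0],[0.002,-0.0002,0],[0,0,0]],"delta_rot":[[0,0,0],[0,0,0],[0,0,0]]}'; python3 - <<'E'
from h import *
import cv2
print(robot.observe()['contact_force'])
for n,(a,b,c,d) in(("scene",(130,290,180,380)),):
  cv2.imwrite(f"pics/{n}3.png",cv2.convertScaleAbs(cv2.resize(robot.capture(n)[a:b,c:d],None,fx=3,fy=3,interpolation=cv2.INTER_CUBIC),alpha=1.8))
E
```

```text
time_s: 4.85
tcp_pos: [0.5764, 0.0362, 0.2243]
eef_rot: [-0.002, 0.047, 0.999, 0.0]
contact_force: [-5.7, 0.1, 3.4]
finger_gap: 0.0004
[-5.66294955  0.09557615  3.3691465 ]
```

View pics/scene3.png

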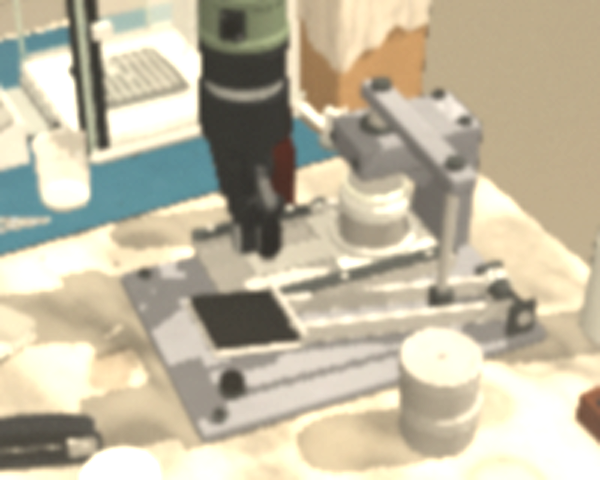

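The tin is now under the ram at about (375,215). The force is still only about 6 N, so I'll keep going until I hit the hard stop.

```bash
for i in 1 ; do python3 -m crank '{"grip":[1,1,1],"xyz":[[0.002,-0.0002,0],[0.001,-0.0001,0],[0,0,0]],"delta_rot":[[0,0,0],[0,0,0],[0,0,0]]}'; done
```

```text
time_s: 5.2
tcp_pos: [0.5773, 0.0362, 0.2241]
eef_rot: [-0.004, 0.047, 0.999, 0.0]
contact_force: [-12.8, 1.8, 10.1]
finger_gap: 0.0001
```

```bash
python3 -m crank '{"grip":[1,1],"xyz":[[0.001,-0.0001,0],[0,0,0]],"delta_rot":[[0,0,0],[0,0,0]]}'
```

```text
time_s: 5.4
tcp_pos: [0.5776, 0.0361, 0.2241]
eef_rot: [-0.005, 0.047, 0.999, 0.0]
contact_force: [-15.3, 0.9, 11.9]
finger_gap: 0.0001
```

```bash
python3 -m crank '{"grip":[1,1,1],"xyz":[[0.002,-0.0002,0],[0,0,0],[0,0,0]],"delta_rot":[[0,0,0],[0,0,0],[0,0,0]]}'; python3 -m crank '{"grip":[1,1,1,1,1,1,1,1],"xyz":[[-0.005,0.0005,0],[-0.01,0.001,0],[-0.02,0.002,0],[-0.02,0.002,0],[-0.02,0.002,0],[-0.02,0.002,0.04],[-0.02,0.002,0.04],[0,0,0]],"delta_rot":[[0,0,0],[0,0,0],[0,0,0],[0,0,0],[0,0,0],[0,0,0],[0,0,0],[0,0,0]]}'; python3 - <<'E'
from h import *
import cv2
for n,(a,b,c,d) in(("scene",(130,290,180,380)),("top",(110,310,190,400))):
  cv2.imwrite(f"pics/{n}4.png",cv2.convertScaleAbs(cv2.resize(robot.capture(n)[a:b,c:d],None,fx=3,fy=3,interpolation=cv2.INTER_CUBIC),alpha=1.8))
E
```

```text
time_s: 5.7
tcp_pos: [0.5783, 0.0362, 0.2238]
eef_rot: [-0.007, 0.047, 0.999, 0.0]
contact_force: [-19.9, 1.5, 13.6]
finger_gap: 0.0001
time_s: 6.5
tcp_pos: [0.4687, 0.0471, 0.3094]
eef_rot: [0.004, 0.047, 0.999, -0.0]
contact_force: [1.2, -0.6, 0.5]
finger_gap: -0.0001
```

View pics/scene4.png

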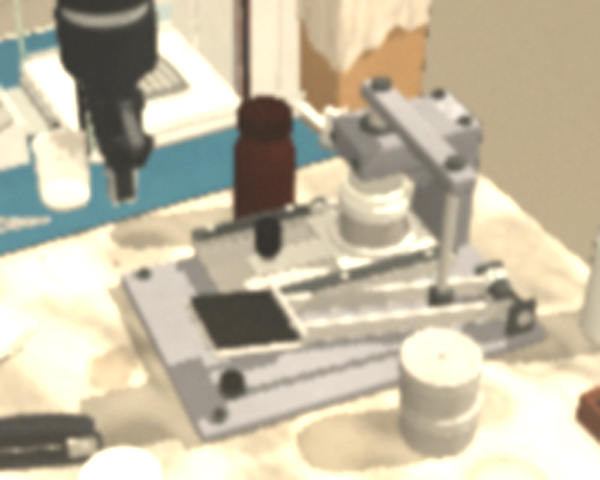

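View pics/top4.png

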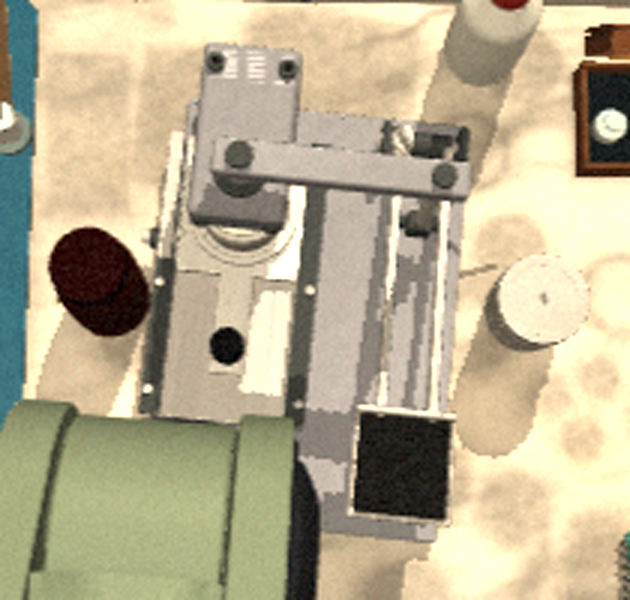

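```bash
python3 - <<'E'
from h import *
z=lambda x,y:(190+x/3,110+y/3)
a=on('top',*z(227,347),.074);b=on('top',*z(212,477),.074);zs=lambda x,y:(180+x/3,130+y/3)
print(a,b,np.linalg.norm(a-b),np.arctan2(*(a-b)[1::-1]), on('scene',*zs(268,222),.074))
E
python3 -m crank '{"grip":[1,1,1,1,1,1],"xyz":[[0.01,-0.034,0],[0.01,-0.034,0],[0.01,-0.034,0],[0.01,-0.033,0],[0,0,0],[0,0,-0.02]],"delta_rot":[[0,0,0],[0,0,0],[0,0,0],[0,0,0],[0,0,0],[0,0,0]]}'
```

```text
[0.59522302 0.0346874  0.074     ] [0.50376348 0.04357848 0.074     ] 0.09189068872168961 -0.09690870137169053 [0.59937658 0.03628778 0.074     ]
time_s: 7.2
tcp_pos: [0.5099, -0.0895, 0.2852]
eef_rot: [0.002, 0.048, 0.999, -0.0]
contact_force: [-0.0, 0.2, 0.2]
finger_gap: 0.0002
```

The hand-read pixels give 92 mm of travel against 95 expected, which is within the error but too close to the limit. I'll measure the knob centroid the same way as at the start.

```bash
python3 - <<'E'
from h import *
import cv2
for n in("scene","top"):
  t=robot.capture(n);cv2.imwrite(f"pics/{n}5r.png",t)
  for f in (f"pics/{n}0.png",None):
    im=cv2.imread(f) if f else t
    m=(im.max(2)<35).astype(np.uint8)
    k,l,s,c=cv2.connectedComponentsWithStats(m)
    for i in range(1,k):
        if 40<s[i,4]<170: print(n,f,s[i],c[i].round(2),on(n,*c[i],.074 if n=='top' else .059).round(4))
E
```

```text
scene pics/scene0.png [  0   0  15  11 142] [6.11 4.53] [0.0553 2.9672 0.059 ]
scene pics/scene0.png [19 15  8 12 69] [22.81 21.1 ] [0.132  2.4288 0.059 ]
scene pics/scene0.png [280 389  11  10  53] [285.02 393.32] [ 0.3837 -0.4341  0.059 ]
scene pics/scene0.png [291 389  12  13  81] [296.68 395.17] [ 0.3994 -0.4464  0.059 ]
scene None [232  94   6  30 114] [234.38 108.04] [0.7769 0.6696 0.059 ]
scene None [  0 125  30   9 126] [ 15.36 129.97] [0.0282 0.8375 0.059 ]
scene None [246 139   8   9  62] [249.61 143.19] [0.7079 0.3871 0.059 ]
scene None [  0 229  26  28 107] [ 13.05 244.86] [-0.0022  0.1902  0.059 ]
scene None [248 413  33   7 121] [260.49 416.97] [ 0.3291 -0.4501  0.059 ]
top pics/top0.png [327 155  14   8  50] [334.22 158.68] [ 0.744  -0.1118  0.074 ]
top pics/top0.png [382 163  23   6  58] [391.97 166.84] [ 0.7276 -0.2375  0.074 ]
top pics/top0.png [240 196   8  42 127] [243.32 216.36] [0.6145 0.0825 0.074 ]
top pics/top0.png [443 252  13  11 125] [449.02 257.07] [ 0.5334 -0.3539  0.074 ]
top pics/top0.png [113 257  47   8 135] [136.22 260.33] [0.5188 0.3035 0.074 ]
top
[... 333 characters left out ...]
 [118 308   9   7  42] [122.17 311.43] [0.414  0.3261 0.074 ]
top pics/top0.png [ 49 327  67   3  72] [ 83.19 328.03] [0.38  0.403 0.074]
top None [260 219  11  12 102] [265.21 224.81] [0.597  0.0357 0.074 ]
top None [443 252  13  11 123] [449.08 257.15] [ 0.5332 -0.354   0.074 ]
top None [113 257  47   8 135] [136.17 260.33] [0.5188 0.3036 0.074 ]
top None [121 264  10  20  71] [125.83 273.24] [0.4918 0.3234 0.074 ]
top None [436 267  13  12 128] [441.91 272.41] [ 0.501  -0.3374  0.074 ]
top None [117 299   9   6  49] [120.94 301.43] [0.4341 0.3299 0.074 ]
top None [118 308   9   7  43] [122.26 311.42] [0.414  0.3259 0.074 ]
top None [ 49 327  67   3  72] [ 83.19 328.03] [0.38  0.403 0.074]
```

The mask gives 93.7 mm of travel. The knob's visible side biases that low by 1–2 mm and the push ended on a firm 20 N stop, so the shuttle is home. Next I'll press the pad.

```bash
python3 -m crank '{"grip":[1,1,1,1,1,1,1,1,1,1,1,1],"xyz":[[0,0,-0.005],[0,0,-0.005],[0,0,-0.005],[0,0,-0.005],[0,0,-0.005],[-0.0005,0,-0.005],[-0.0005,0,-0.005],[-0.0005,0,-0.005],[-0.0005,0,-0.005],[-0.0005,0,-0.005],[-0.0005,0,-0.005],[-0.0005,0,-0.004]],"delta_rot":[[0,0,0],[0,0,0],[0,0,0],[0,0,0],[0,0,0],[0,0,0],[0,0,0],[0,0,0],[0,0,0],[0,0,0],[0,0,0],[0,0,0]]}'
python3 -m crank '{"grip":[1,1,1],"xyz":[[0,0,-0.004],[0,0,-0.004],[0,0,0]],"delta_rot":[[0,0,0],[0,0,0],[0,0,0]]}'
```

```text
time_s: 8.5
tcp_pos: [0.5046, -0.0879, 0.2254]
eef_rot: [-0.0, 0.047, 0.999, 0.0]
contact_force: [-2.1, 1.3, 8.2]
finger_gap: 0.0
time_s: 8.8
tcp_pos: [0.5043, -0.0879, 0.2175]
eef_rot: [-0.001, 0.047, 0.999, 0.0]
contact_force: [-3.3, 2.3, 7.4]
finger_gap: -0.0
```

```bash
python3 -m crank '{"grip":[1,1,1],"xyz":[[0,0,-0.002],[0,0,-0.001],[0,0,0]],"delta_rot":[[0,0,0],[0,0,0],[0,0,0]]}'; python3 - <<'E'
from h import *
import cv2
for n,(a,b,c,d) in(("scene",(130,290,180,380)),):
  cv2.imwrite(f"pics/{n}6.png",cv2.convertScaleAbs(cv2.resize(robot.capture(n)[a:b,c:d],None,fx=3,fy=3,interpolation=cv2.INTER_CUBIC),alpha=1.8))
E
```

```text
time_s: 9.1
tcp_pos: [0.5042, -0.0878, 0.2172]
eef_rot: [-0.0, 0.047, 0.999, 0.0]
contact_force: [-11.0, 3.7, 34.0]
finger_gap: 0.0001
```

View pics/scene6.png

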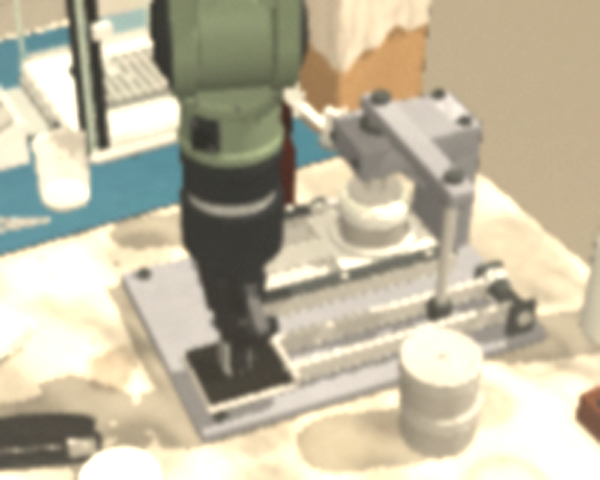

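The pad is down and level, with the tip at 0.044 m and a 34 N stop force. The ram at (375,190) is down on the lid. I'll release slowly and go clear.

```bash
python3 -m crank '{"grip":[1,1,1,1,1,1,1,1,1,1,1,1],"xyz":[[0,0,0],[0,0,-0.0005],[0,0,0.005],[0,0,0.006],[0.0005,0,0.008],[0.0005,0,0.008],[0.0005,0,0.008],[0.0005,0,0.008],[0.0005,0,0.008],[0,0,0.01],[0,0,0.01],[0,0,0.02]],"delta_rot":[[0,0,0],[0,0,0],[0,0,0],[0,0,0],[0,0,0],[0,0,0],[0,0,0],[0,0,0],[0,0,0],[0,0,0],[0,0,0],[0,0,0]]}'
python3 -m crank '{"grip":[1,1,1,1,1,1],"xyz":[[-0.02,0,0.03],[-0.03,0,0.03],[-0.03,0,0.03],[-0.03,0,0.03],[-0.03,0,0.01],[0,0,0]],"delta_rot":[[0,0,0],[0,0,0],[0,0,0],[0,0,0],[0,0,0],[0,0,0]]}'; python3 - <<'E'
from h import *
import cv2
for n,(a,b,c,d) in(("scene",(130,290,180,380)),("top",(110,310,190,400))):
  t=robot.capture(n)
  if n=="top":
    k,l,s,c2=cv2.connectedComponentsWithStats((t.max(2)<35).astype(np.uint8))
    for i in range(1,k):
        if 60<s[i,4]<1200 and 250<c2[i][0]<330 and 200<c2[i][1]<290: print(n,s[i],c2[i].round(2))
  cv2.imwrite(f"pics/{n}7.png",cv2.convertScaleAbs(cv2.resize(t[a:b,c:d],None,fx=3,fy=3,interpolation=cv2.INTER_CUBIC),alpha=1.8))
E
```

```text
time_s: 10.35
tcp_pos: [0.5062, -0.0879, 0.3046]
eef_rot: [-0.002, 0.047, 0.999, 0.0]
contact_force: [0.4, -0.1, 0.2]
finger_gap: 0.0001
time_s: 10.95
tcp_pos: [0.3645, -0.0877, 0.4368]
eef_rot: [0.0, 0.048, 0.999, -0.0]
contact_force: [-0.0, -0.4, -0.8]
finger_gap: -0.0001
top [260 219  11  12 102] [265.21 224.81]
top [308 248  32  35 976] [323.52 265.05]
```

View pics/scene7.png

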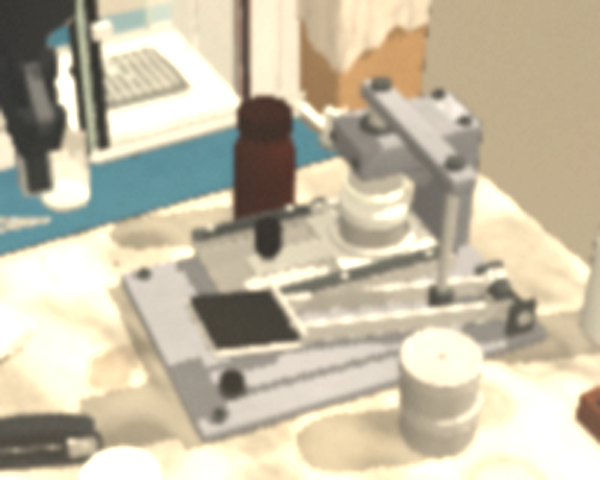

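View pics/top7.png

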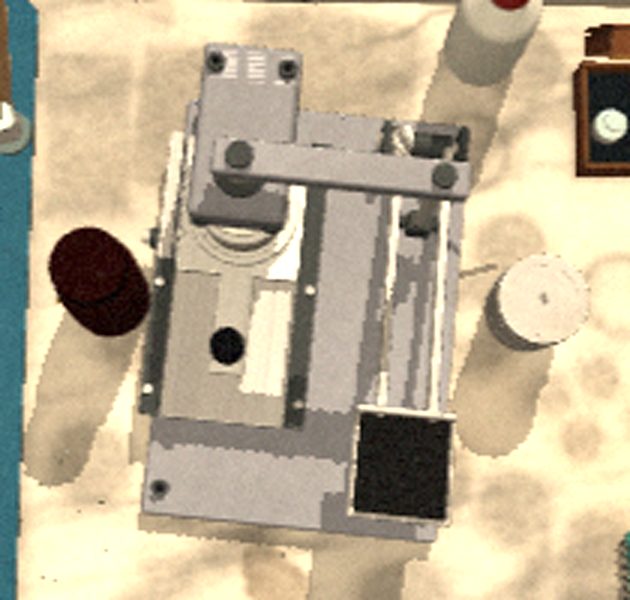

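The pad is back at its start centroid and the knob centroid hasn't changed. The bottle and tins are where they were. I'll compare the lid before and after pressing.

```bash
python3 - <<'E'
import cv2,numpy as np
a=cv2.imread("pics/scene5r.png");a=cv2.convertScaleAbs(a[180:220,285:325],alpha=1.2)
b=cv2.imread("pics/scene7.png")
b=cv2.imread("pics/scene7.png")[150:270,315:435];b=cv2.resize(b,(390,390))
a2=cv2.imread("pics/scene4.png")[150:270,315:435];a2=cv2.resize(a2,(390,390))
cv2.imwrite("pics/cmp.png",cv2.convertScaleAbs(np.hstack([a2,b]),alpha=.75))
E
```

```text
(no output)
```

View pics/cmp.png

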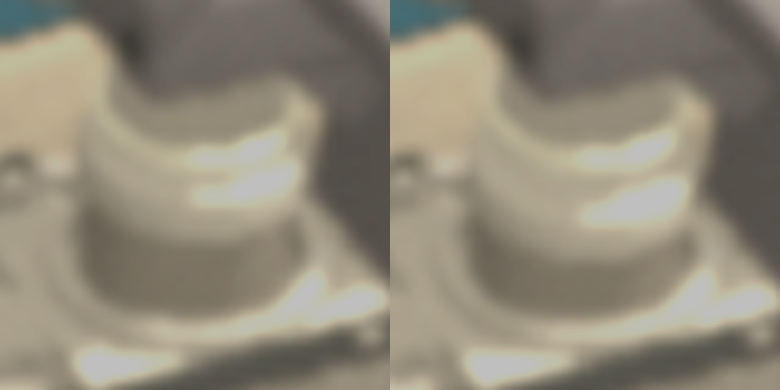

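The lid's lower edge dropped about 20 px in the zoom, which is 6–7 mm. I'll hand in now.

```bash
python3 -c "
from bench import robot
print(robot.hand_in())"
```

```text
the job is handed in; nothing more can be done
None
```

I pushed the shuttle home with closed fingers on its knob, pressed the treadle to its stop, let it come up and backed the arm clear. The job was handed in at about 11 s; hand-in gives no verdict.

- **Shuttle:** it passed the detent and ended on a firm stop at 20 N. The picture gave 93.7 mm of travel, and my first hand-read value was 91.9 mm. Both are below the expected 95 mm; I put this down to the knob's visible side, which shifts the reading 1–2 mm low. The knob did not move during or after pressing.
- **Treadle:** at the bottom the fingertip was at 44 mm, the given down height, with 34 N on the stop. Afterwards the pad's picture position was back at its start value to within 0.01 px.
- **Lid:** its lower edge dropped about 6–7 mm between the before and after pictures. That is a rough picture measurement, but it fits the 6 mm needed.
- **Everything else:** the tin stands in its nest under the raised ram. The bottle and the two closed tins are unmoved in the last pictures. I made no separate check of the beaker, but the arm did not work near it.

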